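# Hold open the scrap-metal box with its lifting lever

## Task

Push the yellow safety stop aside by its peg until it is swung fully out from under the lever, then press the red pad at the lever's long end down with the fingertips until the free edge of the heavy steel flap is raised by about 25 mm or more, and finish while still holding the lever down so that a workmate can drop offcuts in. Nothing is to be grasped: leave the lever lying in its fulcrum, do not touch the flap itself, and leave the other things on the bench where they are.

Things in the scene. Friction and masses are not known exactly. Their poses are not given: they have to be found in the camera images.
- station: fixed lifter on a plywood board 10 thick. Origin on the table surface right below the fulcrum pin, z up. The lever lies along its y: +y to the long end with the red pad, -y to the blue scrap box; -x is the side of the yellow stop. Grey fulcrum cheeks: x +-25, y +-18, 108 high. Board: x -132..38, y -80..205 and under the box; the pad overhangs the bare table beyond it
- box_floor (a point): centre of the inner floor of the blue scrap box, 14 above the table, at station x 0, y -168; the box is 150 x 150 outside, its rim 91 above the table
- flap: heavy (about 2.8 kg) steel flap closing the box, 160 x 185 x 12, hinged at its edge farthest from the fulcrum. Origin on the hinge axis, at the underside; y runs from hinge to free edge. Shut it lies level, underside 91 above the table. The lever's short end lies under its free edge. It falls shut by its own weight
- flap_edge (a point): top of the middle of the flap's free edge, 185 from the hinge; 103 above the table when shut
- lever: loose aluminium bar (about 0.2 kg), 24 wide, 8 thick, 340 long; its brass cross pin (12 dia) lies in the fulcrum's open notches. Origin at the pin's centre, 96 above the table; its frame is level and parallel to the station's at the start, while the bar slopes up 0.2 rad to the long end. Short arm 80 to the end that touches the flap from below, long arm 250 to the pad's centre
- lever_pad (a point): centre of the top of the red pad (48 dia) on the lever's long end, 161 above the table at the start. Pressed (about 3 to 7 N) it goes almost straight down (under 10 sideways), at most about 130 until it meets the table; the flap's edge rises by about 0.36 of its travel
- stop (a joint): yellow swing stop turning about a vertical pin at station x -60, y 150. At 0 its tall post is under the lever and blocks it after about 10 of travel; it grows as the post swings towards the long end (counter-clockwise from above). Lever clear above about 0.95; mechanical end 1.3 (fully out). Starts at 0 to 0.25; stays where left (friction 0.05 N m)
- stop_peg (a point): top centre of the stop's upright handle peg (16 dia, black cap 22 dia), 74 above the table, free from 27 up; 45 from the pivot pin, away from the post. At stop 0 it is at station x -105, y 150; pushed towards station -y (about 1 N), on an arc about the pin, it opens the stop
- stop_post (a point): top centre of the stop's yellow post (24 dia), 60 from the pivot pin, 112 above the table
- jar: bystander: open glass jar, 72 dia x 95 tall, beside the lever's long arm on the side away from the stop; origin at the centre of its underside; leave it alone
- dish: bystander: small steel bowl, 72 dia x 24 tall, near the lever's pad on the stop's side; origin at the centre of its underside; leave it alone
- pliers: bystander: white-handled pliers lying flat, about 170 long, 15 high; origin near the jaw pivot, x towards the jaws; leave it alone
- flux_bottle: bystander: blue bottle with black cap, 60 dia x 170 tall; origin at the centre of its underside; leave it alone
- solder_tin: bystander: round metal tin with brass lid, 68 dia x 50 tall; origin at the centre of its underside; leave it alone
- hammer: bystander: hammer with wooden handle, 260 long, lying flat; origin on the table below it; leave it alone
- bench_block: bystander: square steel bench block, 75 x 75 x 30; origin at the centre of its underside; leave it alone

How it is judged:
On the way, in this order (a step that is already met when the one before it is completed fails the run):
1. the stop is swung out from under the lever (value of joint stop above 1 rad), for 0.2 s.
2. the flap's free edge is raised by pressing the lever (z of flap_edge in the frame of station above 0.123 m and contact force between the fingers and lever above 0.5 N), for 0.5 s.
At the end, for the whole second after the job is handed in: The flap's free edge is held at least 20 mm above its shut height, at rest, by fingers pressing the lever with more than 0.5 N; the stop reads above 1.0; the lever's pin is still in its notches (within 12 mm) (all of step 2 and value of joint stop above 1 rad and linear speed of flap below 0.02 m/s and distance of lever from where it was at the start of the episode below 0.012 m); the arm keeps its last pose, push and grip.
It fails at once if the lever is lifted or dragged out of its fulcrum (pin off by more than 12 mm) (distance of lever from where it was at the start of the episode above 0.012 m).
It fails at once if the robot touches the flap itself (contact force between any of the arm, the fingers and flap above 1 N).
It fails at once if a bystander is moved by more than 25 mm (distance of any of jar, dish, pliers, flux_bottle, solder_tin, hammer, bench_block from where it was at the start of the episode above 0.025 m).
It also fails if it takes over 45 s, if anything falls off the work surface, if the arm or the gripper's body presses on something with over 40 N, if the wrist force passes 120 N, or if a joint passes its speed limit or range.

## Robot

A 6-joint arm with a two-finger parallel gripper is mounted at the origin on the work surface. World frame = base frame: x ahead of the robot, y to its left, z up, the work surface at z = 0. Lengths are in m, angles in rad, forces in N, time in s.
With the tool pointing down it reaches from about 0.3 to 0.875 m from the base axis. Payload 6.4 kg.
Tool frame: the origin (TCP) lies at the very end of the fingers, on their centre line; the grasp point (between the pads) lies 19 mm behind it; z points along the fingers, y is the line along which they close (so a half turn about z gives the same grasp; the last joint's range is limited). The gripper opens to 85 mm and grips with 20 to 120 N. Pads are 22 mm wide; open, the fingers measure 114 mm over their backs; the gripper's body (76 mm by 85 mm) begins 54 mm behind the grasp point. The pads swing forward as they close: fully open they stand 13 mm farther back than shut.
Start: joints at [-0.206, 0.181, 1.607, -0, 1.354, -0.206], TCP at [0.575, 0, 0.231] pointing down, gripper open.
Joint ranges: [-2.99, 2.99], [-0.89, 2.07], [0.3, 2.58], [-1.14, 4.28], [0, 2.63], [-3.12, 3.12]. Speed limits (rad/s): [2.57, 2.57, 3.01, 3.14, 3.14, 3.14].

## Interface

Orientations are given as a unit quaternion [w, x, y, z].
In Python, from bench import get_obs, optics, workorder gives the robot as it stands.
- The arm moves only by the shell command python3 -m jog 'ROWS'. ROWS is a JSON list of rows, 1 to 10 of them, each of 7 numbers: dx, dy, dz in m, then a rotation vector rx, ry, rz in rad, then the opening from 0.0 (shut) to 1.0 (fully open); each row is the pose to reach, as a shift and turn from the pose commanded when the command began, along the tool's axes at that moment; what a row does not reach only later rows make up. A row lasts 1/8 s, in which the tool goes at most 0.0625 m and 0.188 rad, less where a joint would pass 70% of its speed; a pose out of reach is approached as far as the arm can. The fingers move at their own pace and stop on an object; the grip force is fixed at half the most. Time passes only in rows, so rows that do not move let the fingers close. It prints the time, the measured TCP pose, the force, the opening and the grip force at its end.
- get_obs(): the state, without advancing time (a new reading comes with each control period).
- optics.camera(name): name is "scene" or "side" or "wrist"; returns (picture, depth): 384x512x3 uint8, blue, green, red; 384x512 float32, m along the optical axis (not along the pixel's ray), 0 where there is no reading.
- optics.camera_params(name): a dict with "fovy" (degrees; the focal length in pixels is half the picture's height over the tangent of half this angle, whatever the lens; pixels are square), "cx", "cy" (the principal point, pixels), "dist" ([k1, k2, p1, p2, k3] as OpenCV has them; the pictures are not rectified), "view" (4x4, takes a point from world to camera coordinates). Camera axes: x right, y up, looking along -z (the intrinsics and any distortion apply to the point x, -y, -z); pixel columns grow to the right and rows downward; lengths in m; the calibration is good to about 2 mm. A picture is of the moment at which its call begins: read the wrist's pose just before it. camera_params takes no time and is no camera call; for the wrist camera it gives the pose at the moment of the call.
- workorder.hand_in(): hands the job in; it is judged then, once.
The state is a dict: "time_s": time; "q": joint angles; "dq": joint speeds; "joint_efforts": joint torques, N m; "eef_pos": TCP position; "eef_rot": TCP orientation; "wrist_force": force on the tool from outside, world axes, zero at the start; "torque": the same for the moment, N m; "opening": opening from 0.0 (shut) to 1.0 (fully open); "grasp_force": force on a finger pad.
Only numpy, scipy, OpenCV 4.12 (cv2) and the standard library are available. Lean on these libraries where they do the work, as an engineer would, in place of code of your own. Each camera call takes 0.05 s, during which the arm holds its last target. There are 200 camera calls.

## Working session

There is one attempt and no reset: what is moved stays moved. The work goes in short steps, Python scripts to look and compute and a shell command to move; the robot and the scene stay as the last step left them, time stands still between calls to the robot, and variables do not carry over. Pictures are saved under pics/ and viewed, at most 10 in all, crops included, and the job is handed in when it is done.

```bash
ls; mkdir -p pics
cat > h.py <<'E'
import numpy as np, cv2
from bench import get_obs, optics
def K(p,h=384):
    f=h/2/np.tan(np.radians(p["fovy"])/2); return np.array([[f,0,p["cx"]],[0,f,p["cy"]],[0,0,1.]])
def ray(p,uv):
    n=cv2.undistortPoints(np.array(uv,float).reshape(-1,1,2),K(p),np.array(p["dist"],float)).reshape(-1,2)
    d=np.c_[n[:,0],-n[:,1],-np.ones(len(n))]
    V=np.array(p["view"]);R=V[:3,:3];o=-R.T@V[:3,3]
    return o,d@R   # scaled so depth multiplies directly
def onplane(p,uv,z):
    o,d=ray(p,uv); return o+d*((z-o[2])/d[:,2])[:,None]
def bydepth(p,uv,dep):
    o,d=ray(p,uv); return o+d*np.asarray(dep)[:,None]
E
python3 - <<'E'
from h import *
import pickle
ims={}
for n in("scene","side","wrist"):
    o=get_obs();p=optics.camera_params(n);im,d=optics.camera(n);ims[n]=(p,im,d);cv2.imwrite(f"pics/{n}0.png",im)
pickle.dump(ims,open("ims0.pkl","wb"))
cv2.imwrite("pics/ss0.png",cv2.resize(np.hstack([ims["scene"][1],ims["side"][1]]),(800,300)))
for n in ims: print(n,(ims[n][2]==0).mean(),ims[n][0]["fovy"],ims[n][0]["dist"])
print(get_obs())
E
```

```text
pics
scene 0.006022135416666667 51.687840986868565 [-0.13238233  0.          0.          0.          0.        ]
side 0.00408935546875 46.2892734702738 [0.02578033 0.         0.         0.         0.        ]
wrist 0.0038401285807291665 60.867395337573655 [0.02747691 0.         0.         0.         0.        ]
{'time_s': 0.15, 'q': array([-2.06283094e-01,  1.81373757e-01,  1.60779529e+00,  1.82924749e-05,
        1.35378573e+00, -2.06295035e-01]), 'dq': array([ 0.00074845, -0.00270426, -0.00192464,  0.00092653,  0.00021325,
        0.00036408]), 'joint_efforts': array([ 1.94259010e-03, -4.45260644e+01, -3.51692533e+01, -1.26067753e-04,
        5.82284134e-03,  2.14055274e-05]), 'eef_pos': array([5.74573602e-01, 1.22274151e-04, 2.30581002e-01]), 'eef_rot': array([-5.74900587e-04,  7.07103792e-01,  7.07109442e-01, -3.65254990e-04]), 'wrist_force': array([-0.08930212, -0.50958615,  0.69934085]), 'torque': array([0.06291833, 0.05319931, 0.02289255]), 'grasp_force': 0.0, 'opening': 0.9993391468664771}
```

View pics/scene0.png

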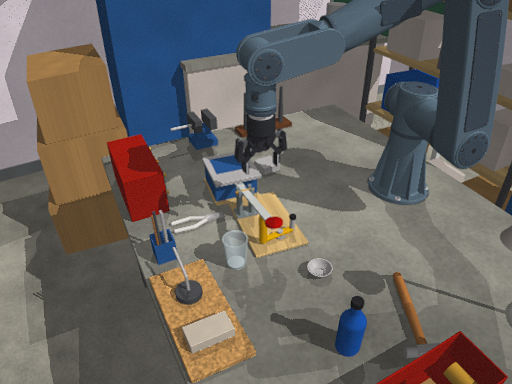

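View pics/side0.png

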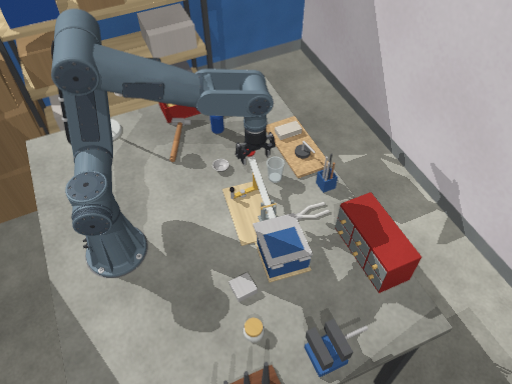

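The scene view shows the pad at about (275,222), the black peg cap at (292,216) and the board's end corners near (305,240) and (250,253). In the side view the lever runs from (250,155) to (270,215).

Run:
```python
import pickle;from h import *
ims=pickle.load(open("ims0.pkl","rb"))
a=cv2.resize(ims["scene"][1][140:260,190:320],None,fx=4,fy=4,interpolation=cv2.INTER_CUBIC)
b=cv2.resize(ims["side"][1][130:280,210:320],None,fx=3.2,fy=3.2,interpolation=cv2.INTER_CUBIC)
a=cv2.resize(a,(440,int(a.shape[0]*440/a.shape[1])))
H=max(a.shape[0],b.shape[0]);c=np.zeros((H,a.shape[1]+b.shape[1],3),np.uint8);c[:a.shape[0],:a.shape[1]]=a;c[:b.shape[0],a.shape[1]:]=b
cv2.imwrite("pics/crop.png",c);print(c.shape)
for n in("scene","side","wrist"):
    p,im,d=ims[n];hsv=cv2.cvtColor(im,cv2.COLOR_BGR2HSV)
    red=((hsv[...,0]<6)|(hsv[...,0]>174))&(hsv[...,1]>150)&(hsv[...,2]>70)
    yel=(hsv[...,0]>20)&(hsv[...,0]<32)&(hsv[...,1]>170)&(hsv[...,2]>90)
    for nm,m in(("red",red),("yel",yel)):
        k,l,s,c=cv2.connectedComponentsWithStats(m.astype(np.uint8))
        for i in range(1,k):
            if s[i,4]>8:
                ys,xs=np.where((l==i)&(d>0));P=bydepth(p,np.c_[xs,ys],d[ys,xs])
                print(n,nm,s[i],c[i].round(1),np.median(P,0).round(3),"zmax",P[:,2].max().round(3),onplane(p,[c[i]],.161).round(3) if nm=="red" else "")
```

```text
(480, 792, 3)
scene red [ 107  135   62   87 3378] [138.1 176.9] [ 0.866 -0.266  0.153] zmax 0.173 [[ 0.872 -0.253  0.161]]
scene red [265 217  17  11 154] [273.6 222.1] [0.606 0.135 0.161] zmax 0.167 [[0.606 0.134 0.161]]
scene red [ 377  331  131   53 2802] [445.6 363.6] [0.421 0.604 0.049] zmax 0.093 [[0.524 0.651 0.161]]
scene yel [259 217  34  27 276] [269.4 232.1] [0.586 0.05  0.03 ] zmax 0.114 
side red [160 103  39  19 389] [177.3 111.2] [0.437 0.592 0.045] zmax 0.095 [[0.415 0.467 0.161]]
side red [248 151   7   5  20] [251.4 153.2] [0.603 0.106 0.16 ] zmax 0.311 [[0.605 0.106 0.161]]
side red [ 341  193   80  100 3410] [382.8 238.7] [ 0.854 -0.441  0.159] zmax 0.169 [[ 0.847 -0.44   0.161]]
side red [364 256   4  10  10] [365.5 260.5] [ 0.795 -0.447  0.067] zmax 0.092 [[ 0.749 -0.487  0.161]]
wrist red [ 263    0   83   47 2967] [303.1  19.1] [0.602 0.118 0.158] zmax 0.162 [[0.601 0.117 0.161]]
```

View pics/crop.png

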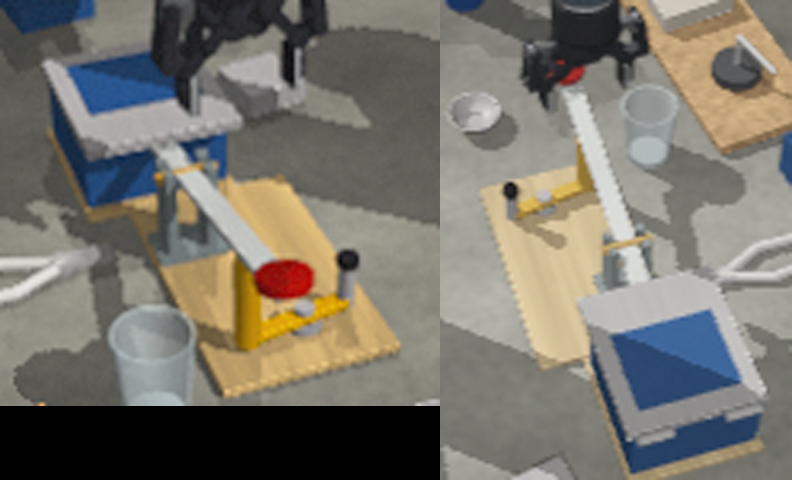

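View pics/wrist0.png

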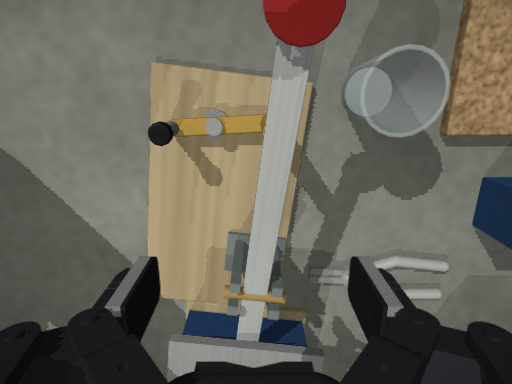

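The wrist view shows the station clearly: peg cap (160,133), pivot (214,125), board end corners (153,63) and (312,84), brass pin (226,293) to (284,299), pad at the top edge, jar on the right.

```bash
cat > st.py <<'E'
from h import *
import pickle
ims=pickle.load(open("ims0.pkl","rb"));p,im,d=ims["wrist"]
c=onplane(p,[(153,63),(312,84),(148,299)],.01);print("board",c.round(4),np.linalg.norm(c[1]-c[0]))
pin=onplane(p,[(226,293),(284,299)],.1);print("pin",pin.round(4),pin.mean(0))
g=cv2.cvtColor(im,cv2.COLOR_BGR2GRAY);m=(g<50).astype(np.uint8);m[:, :140]=0;m[:115]=0;m[150:]=0;m[:,180:]=0
k,l,s,ce=cv2.connectedComponentsWithStats(m);i=1+s[1:,4].argmax();print(s[i],ce[i]);cap=onplane(p,[ce[i]],.074)[0];print("cap",cap.round(4))
ys,xs=np.where((l==i)&(d>0));print("capdepth",np.median(bydepth(p,np.c_[xs,ys],d[ys,xs]),0).round(4))
ps,ims_,ds=ims["scene"];pad=np.array([.606,.134,.161])
# lever axis direction from lever bar midline near pad / pin
y=c[0]-c[2];y/=np.linalg.norm(y);print("board y",y, "yaw",np.degrees(np.arctan2(-y[0],y[1])))
x=c[1]-c[0];x/=np.linalg.norm(x);print("board x",x,np.degrees(np.arctan2(x[1],x[0])))
o=pin.mean(0);u=pad-o;print("pin->pad",np.linalg.norm(u[:2]),np.degrees(np.arctan2(-u[0],u[1])))
E
python3 st.py
python3 - <<'E'
from h import *
from scipy.spatial.transform import Rotation as R
o=get_obs();q=o["eef_rot"];print(R.from_quat(q[[1,2,3,0]]).as_matrix().round(3))
E
```

```text
board [[ 0.4695  0.1035  0.01  ]
 [ 0.6338  0.0835  0.01  ]
 [ 0.4359 -0.1809  0.01  ]] 0.16555822438540022
pin [[ 0.5462 -0.1095  0.1   ]
 [ 0.6027 -0.1162  0.1   ]] [ 0.57442961 -0.11284621  0.1       ]
[148 122  26  24 460] [160.30652174 133.16304348]
cap [0.4886 0.0408 0.074 ]
capdepth [0.4883 0.0408 0.0733]
board y [0.11715262 0.99311392 0.        ] yaw -6.727800727937662
board x [ 0.99266357 -0.1209092   0.        ] -6.944578267996899
pin->pad 0.2488568698596557 -7.2882759536122785
[[-0.     1.    -0.001]
 [ 1.     0.     0.   ]
 [ 0.    -0.001 -1.   ]]
```

```bash
python3 - <<'E'
import pickle;from h import *
ims=pickle.load(open("ims0.pkl","rb"))
print("dish",onplane(ims["scene"][0],[(320,268)],.024),onplane(ims["side"][0],[(221,166)],.024))
print("jar",onplane(ims["wrist"][0],[(404,90)],.095))
E
python3 -m jog '[[0.04,-0.045,0,0,0,-0.06,0],[0.0755,-0.0865,0,0,0,-0.06,0],[0.0755,-0.0865,0,0,0,-0.06,0],[0.0755,-0.0865,0.04,0,0,-0.06,0],[0.0755,-0.0865,0.08,0,0,-0.06,0]]'
```

```text
dish [[0.50751371 0.22484588 0.024     ]] [[0.50686637 0.21080124 0.024     ]]
jar [[0.69353196 0.07776759 0.095     ]]
time_s: 0.78
eef_pos: [0.4897, 0.0751, 0.1511]
eef_rot: [0.001, 0.686, 0.728, 0.001]
wrist_force: [0.0, -0.1, -0.3]
opening: 0.001
grasp_force: 0.0
```

```bash
python3 -m jog '[[0,0,0.05,0,0,0,0],[0,0,0.09,0,0,0,0],[0,0,0.106,0,0,0,0],[0,0,0.106,0,0,0,0]]'
python3 - <<'E'
from h import *
im,d=optics.camera("wrist");cv2.imwrite("pics/w1.png",im)
o=get_obs();print(o["eef_pos"],o["eef_rot"],o["wrist_force"])
from scipy.spatial.transform import Rotation as R
M=R.from_quat(o["eef_rot"][[1,2,3,0]]).as_matrix();print(M.round(3))
piv=np.array([.533,.0434]);X=np.array([.9927,-.121]);Y=np.array([.121,.9927])
for th in(.18,.35,.5,.65,.8,.95,1.1,1.2,1.26,1.3):
    r=-np.cos(th)*X-np.sin(th)*Y;t=np.sin(th)*X-np.cos(th)*Y
    P=piv+.045*r-.022*t;dw=np.r_[P-o["eef_pos"][:2],0]
    print(th,(M.T@dw)[:2].round(4),"rz",round(-(th-.12-.06),2))
E
```

```text
time_s: 1.27
eef_pos: [0.4884, 0.0752, 0.0447]
eef_rot: [-0.001, 0.686, 0.728, -0.001]
wrist_force: [0.6, 0.3, 0.2]
opening: -0.004
grasp_force: 0.0
[0.48941692 0.07523765 0.04596126] [3.29969210e-04 6.85666725e-01 7.27915504e-01 2.30872176e-04] [-0.65469755  0.5334122   0.79188978]
[[-0.06   0.998  0.001]
 [ 0.998  0.06  -0.   ]
 [-0.     0.001 -1.   ]]
0.18 [-0.0123 -0.0034] rz -0.0
0.35 [-0.0203 -0.0065] rz -0.17
0.5 [-0.0276 -0.008 ] rz -0.32
0.65 [-0.0351 -0.0085] rz -0.47
0.8 [-0.0426 -0.0078] rz -0.62
0.95 [-0.0499 -0.006 ] rz -0.77
1.1 [-0.0568 -0.0032] rz -0.92
1.2 [-0.0612 -0.0007] rz -1.02
1.26 [-0.0637  0.001 ] rz -1.08
1.3 [-0.0653  0.0022] rz -1.12
```

View pics/w1.png

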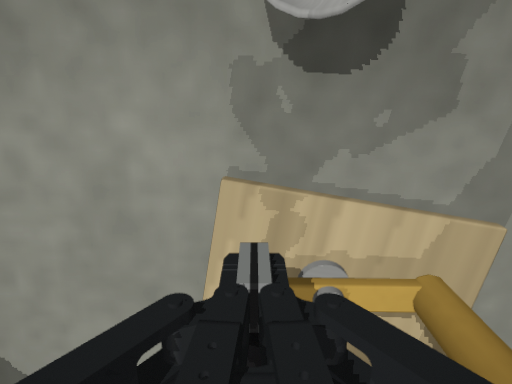

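The picture shows the shut fingers at (255,260), right beside the peg (hidden behind them), with the stop arm to the right and the post at (430,300). Now for the arc push.

```bash
python3 -m jog '[[-0.012,-0.0034,0,0,0,0,0],[-0.020,-0.0065,0,0,0,-0.17,0],[-0.0275,-0.008,0,0,0,-0.32,0],[-0.035,-0.0085,0,0,0,-0.47,0],[-0.0425,-0.008,0,0,0,-0.62,0],[-0.050,-0.006,0,0,0,-0.77,0],[-0.057,-0.003,0,0,0,-0.92,0],[-0.061,-0.0007,0,0,0,-1.02,0],[-0.0637,0.001,0,0,0,-1.08,0],[-0.0637,0.001,0,0,0,-1.08,0]]'
python3 - <<'E'
from h import *
for n in("scene","side"):
    im,d=optics.camera(n);p=optics.camera_params(n)
    cv2.imwrite(f"pics/{n}1.png",cv2.resize(im[150:270,190:330] if n=="scene" else im[120:240,190:330],None,fx=5,fy=5,interpolation=cv2.INTER_CUBIC))
    hsv=cv2.cvtColor(im,cv2.COLOR_BGR2HSV)
    yel=(hsv[...,0]>20)&(hsv[...,0]<32)&(hsv[...,1]>170)&(hsv[...,2]>90)
    ys,xs=np.where(yel&(d>0));P=bydepth(p,np.c_[xs,ys],d[ys,xs]);P=P[(P[:,2]>.09)&(P[:,2]<.12)&(abs(P[:,1]-.1)<.12)]
    print(n,len(P),P.mean(0) if len(P) else "")
    if len(P):
        v=P.mean(0)[:2]-[.533,.0434];print("theta",np.arctan2(v[1],v[0])+.12,np.hypot(*v))
E
```

```text
time_s: 2.58
eef_pos: [0.4943, 0.011, 0.0467]
eef_rot: [0.001, 0.214, 0.977, -0.0]
wrist_force: [0.4, 0.3, 0.3]
opening: -0.001
grasp_force: 0.0
scene 42 [0.55924315 0.10368679 0.10264646]
theta 1.2802296585154607 0.06575104084777406Traceback (most recent call last):
  File "<stdin>", line 7, in <module>
  File "h.py", line 13, in bydepth
    o,d=ray(p,uv); return o+d*np.asarray(dep)[:,None]
        ~~~^^^^^^
  File "h.py", line 6, in ray
    n=cv2.undistortPoints(np.array(uv,float).reshape(-1,1,2),K(p),np.array(p["dist"],float)).reshape(-1,2)
      ~~~~~~~~~~~~~~~~~~~^^^^^^^^^^^^^^^^^^^^^^^^^^^^^^^^^^^^^^^^^^^^^^^^^^^^^^^^^^^^^^^^^^^
cv2.error: OpenCV(4.12.0) /io/opencv/modules/calib3d/src/undistort.dispatch.cpp:347: error: (-215:Assertion failed) CV_IS_MAT(_src) && CV_IS_MAT(_dst) && (_src->rows == 1 || _src->cols == 1) && (_dst->rows == 1 || _dst->cols == 1) && _src->cols + _src->rows - 1 == _dst->rows + _dst->cols - 1 && (CV_MAT_TYPE(_src->type) == CV_32FC2 || CV_MAT_TYPE(_src->type) == CV_64FC2) && (CV_MAT_TYPE(_dst->type) == CV_32FC2 || CV_MAT_TYPE(_dst->type) == CV_64FC2) in function 'cvUndistortPointsInternal'
```

View pics/scene1.png

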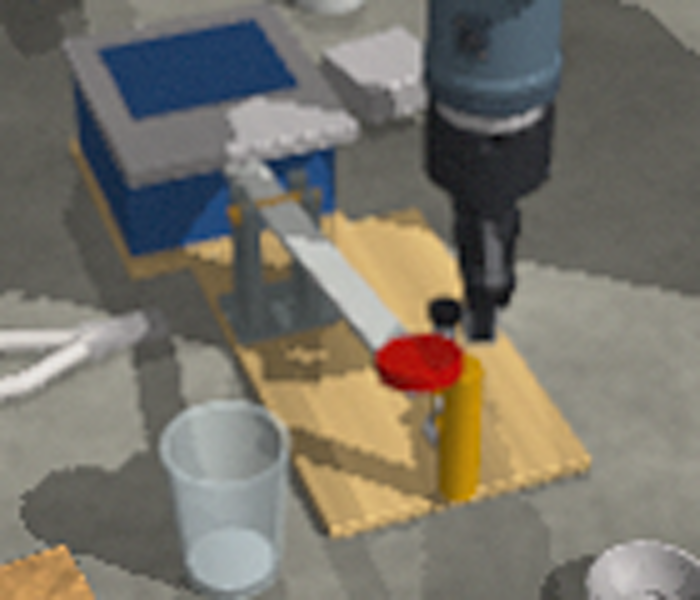

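The view shows the post swung out beyond the lever, near the board's end (crop (460,430)). The stop reads about 1.28. I'll back off the peg and go up.

```bash
python3 -m jog '[[0.02,0,0,0,0,0,0],[0.02,0,-0.03,0,0,0,0],[0.02,0,-0.08,0,0,0,0],[0.02,0,-0.13,0,0,0,0],[0.02,0,-0.18,0,0,0,0],[0.02,0,-0.18,0,0,0,0]]'
python3 - <<'E'
from h import *
from scipy.spatial.transform import Rotation as R
p=optics.camera_params("scene");im,d=optics.camera("scene");hsv=cv2.cvtColor(im,cv2.COLOR_BGR2HSV)
red=((hsv[...,0]<6)|(hsv[...,0]>174))&(hsv[...,1]>150)&(hsv[...,2]>70);red[:200]=0;red[260:]=0;red[:,:240]=0;red[:,310:]=0
ys,xs=np.where(red);P=onplane(p,np.c_[xs,ys],.161);pad=(P.max(0)+P.min(0))/2;print(len(xs),P.mean(0),pad,np.ptp(P,axis=0))
o=get_obs();M=R.from_quat(o["eef_rot"][[1,2,3,0]]).as_matrix();print(o["eef_pos"])
for nm,t in(("pred",[.6037,.1284,.175]),("meas",np.r_[P.mean(0)[:2],.175]),("mid",[.6045,.130,.175])): print(nm,(M.T@(np.array(t)-o["eef_pos"])).round(4))
print("stationY in tool",(M.T@np.array([.121,.9927,0])).round(3))
E
```

```text
time_s: 3.42
eef_pos: [0.4781, 0.0198, 0.2304]
eef_rot: [0.005, 0.214, 0.977, 0.0]
wrist_force: [0.1, -0.7, -1.3]
opening: -0.004
grasp_force: 0.0
156 [0.6068415  0.13284363 0.161     ] [0.60621331 0.13331111 0.161     ] [4.67336449e-02 4.34857082e-02 2.22044605e-16]
[0.47649981 0.02007783 0.2277113 ]
pred [-0.07    0.1515  0.0533]
meas [-0.071   0.1569  0.0533]
mid [-0.07    0.1533  0.0533]
stationY in tool [ 0.305  0.952 -0.001]
```

```bash
python3 -m jog '[[-0.025,0.05,0,0,0,0,0],[-0.05,0.105,0,0,0,0,0],[-0.07,0.154,0,0,0,0,0],[-0.07,0.154,0,0,0,0,0],[-0.07,0.154,0.03,0,0,0,0],[-0.07,0.154,0.05,0,0,0,0],[-0.07,0.154,0.05,0,0,0,0]]'
python3 - <<'E'
from h import *
im,d=optics.camera("scene");im2,d=optics.camera("side")
a=cv2.resize(im[130:260,190:330],None,fx=3,fy=3,interpolation=cv2.INTER_CUBIC);b=cv2.resize(im2[110:240,190:315],None,fx=3,fy=3,interpolation=cv2.INTER_CUBIC)
cv2.imwrite("pics/above.png",np.hstack([a,b]))
E
```

```text
time_s: 4.35
eef_pos: [0.6009, 0.1305, 0.1725]
eef_rot: [-0.003, 0.214, 0.977, -0.001]
wrist_force: [0.2, -0.6, -0.1]
opening: 0.0
grasp_force: 0.0
```

View pics/above.png

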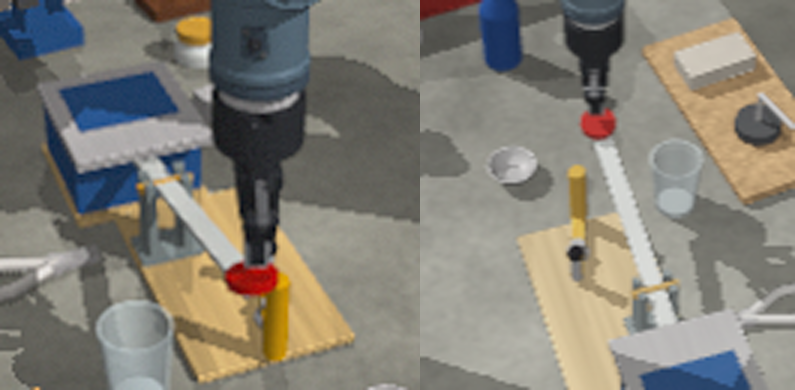

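The fingertips stand just over the red pad in both crops ((255,265) and (597,115)). The post is clear at (277,320). Pressing now.

```bash
python3 -m jog '[[0,0,0.011,0,0,0,0],[0,0.002,0.02,0,0,0,0],[0.001,0.004,0.03,0,0,0,0],[0.002,0.005,0.04,0,0,0,0],[0.002,0.006,0.05,0,0,0,0],[0.002,0.007,0.06,0,0,0,0],[0.002,0.007,0.06,0,0,0,0]]'
python3 - <<'E'
from h import *
im,d=optics.camera("scene");im2,d=optics.camera("side")
a=cv2.resize(im[130:260,190:330],None,fx=3,fy=3,interpolation=cv2.INTER_CUBIC);b=cv2.resize(im2[110:260,190:315],None,fx=3,fy=2.6,interpolation=cv2.INTER_CUBIC)
cv2.imwrite("pics/press.png",np.hstack([a,b]))
E
```

```text
time_s: 5.32
eef_pos: [0.6041, 0.1391, 0.1147]
eef_rot: [-0.0, 0.214, 0.977, 0.0]
wrist_force: [0.1, 2.7, 4.9]
opening: -0.003
grasp_force: 2.3
```

View pics/press.png

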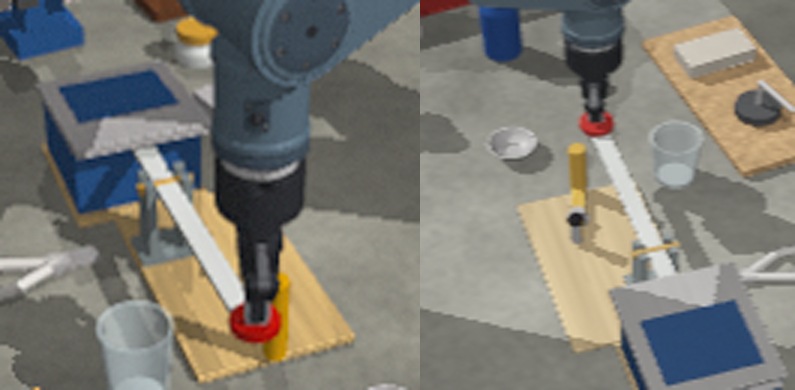

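The lever is going down with the fingertip on the pad, and the flap is rising. The side force of 2.7 N is modest, so I'll continue to the full travel.

```bash
python3 -m jog '[[0,0.001,0.01,0,0,0,0],[0,0.0015,0.02,0,0,0,0],[0.0005,0.002,0.03,0,0,0,0],[0.0005,0.002,0.038,0,0,0,0],[0.0005,0.002,0.038,0,0,0,0],[0.0005,0.002,0.038,0,0,0,0],[0.0005,0.002,0.038,0,0,0,0],[0.0005,0.002,0.038,0,0,0,0],[0.0005,0.002,0.038,0,0,0,0]]'
python3 - <<'E'
from h import *
from scipy.ndimage import binary_erosion
for n in("side","scene"):
    p=optics.camera_params(n);im,d=optics.camera(n)
    ys,xs=np.where(d>0);P=bydepth(p,np.c_[xs,ys],d[ys,xs])
    S=np.c_[(P[:,:2]-[.5744,-.1128])@np.array([[.9927,.121],[-.121,.9927]]),P[:,2]]
    for y0 in np.arange(-.26,-.06,.02):
        k=(S[:,0]>-.075)&(S[:,0]<-.03)&(abs(S[:,1]-y0)<.006)&(S[:,2]>.08)&(S[:,2]<.2)
        if k.sum()>3: print(n,round(y0,3),k.sum(),np.median(S[k,2]).round(4))
    hsv=cv2.cvtColor(im,cv2.COLOR_BGR2HSV)[ys,xs]
    k=(hsv[:,0]>20)&(hsv[:,0]<32)&(hsv[:,1]>170)&(hsv[:,2]>90)&(abs(P[:,2]-.105)<.012)&(abs(P[:,1]-.1)<.12)&(abs(P[:,0]-.55)<.1)
    if k.sum(): print("post",k.sum(),S[k].mean(0)-[-.06,.15,0])
    if n=="scene":cv2.imwrite("pics/fin.png",cv2.resize(im[130:260,190:330],None,fx=4,fy=4,interpolation=cv2.INTER_CUBIC))
print(get_obs()["wrist_force"])
E
```

```text
time_s: 6.55
eef_pos: [0.6047, 0.1401, 0.0775]
eef_rot: [0.0, 0.214, 0.977, -0.0]
wrist_force: [0.8, -2.8, 3.9]
opening: -0.003
grasp_force: 1.9
side -0.26 8 0.0974
side -0.24 49 0.105
side -0.22 43 0.1068
side -0.2 42 0.111
side -0.18 45 0.1138
side -0.16 42 0.1176
side -0.14 39 0.1205
side -0.12 40 0.1232
side -0.1 38 0.1256
side -0.08 41 0.1293
scene -0.24 15 0.1031
scene -0.22 10 0.1071
scene -0.2 14 0.1107
scene -0.18 16 0.1137
scene -0.16 13 0.1162
scene -0.14 15 0.1194
scene -0.12 26 0.1223
scene -0.1 51 0.0904
scene -0.08 13 0.1281
post 21 [0.01506456 0.06351205 0.10642739]
[ 0.60933512 -2.29332741  3.83385624]
```

View pics/fin.png

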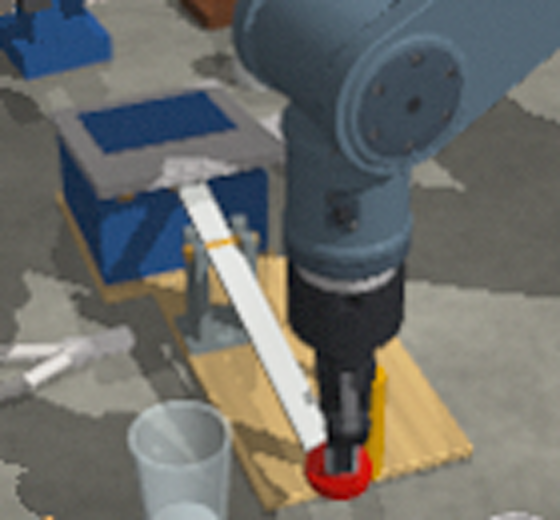

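The flap now measures about 130 mm at its free edge (shut 103), and the post is fully out. I'll add a few mm for margin, ease the side force and settle.

```bash
python3 -m jog '[[0,-0.0005,0.004,0,0,0,0],[0,-0.001,0.008,0,0,0,0],[0,-0.001,0.008,0,0,0,0],[0,-0.001,0.008,0,0,0,0],[0,-0.001,0.008,0,0,0,0],[0,-0.001,0.008,0,0,0,0],[0,-0.001,0.008,0,0,0,0],[0,-0.001,0.008,0,0,0,0]]'
python3 - <<'E'
from h import *
p=optics.camera_params("side");im,d=optics.camera("side")
ys,xs=np.where(d>0);P=bydepth(p,np.c_[xs,ys],d[ys,xs])
S=np.c_[(P[:,:2]-[.5744,-.1128])@np.array([[.9927,.121],[-.121,.9927]]),P[:,2]]
k=(S[:,0]>-.075)&(S[:,0]<-.03)&(abs(S[:,1]+.08)<.006)&(S[:,2]>.08)&(S[:,2]<.2);z=np.median(S[k,2])
o=get_obs();print(z,o["wrist_force"],o["eef_pos"])
if z>.127 and o["wrist_force"][2]>2:
    from bench import workorder
    print(workorder.hand_in())
E
```

```text
time_s: 7.65
eef_pos: [0.6043, 0.1394, 0.0695]
eef_rot: [0.0, 0.214, 0.977, 0.0]
wrist_force: [0.7, -2.8, 4.4]
opening: -0.003
grasp_force: 2.3
0.1306862156911226 [ 0.18705077 -2.90578557  5.25522259] [0.60430021 0.13938075 0.06945132]
the job is handed in; nothing more can be done
None
```

I handed the job in with the fingertips still holding the lever down: the stop is swung out to about 1.3 rad, and the flap's free edge measures about 28 mm above shut; no verdict was returned.

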